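# Swap the bottle and the jar between two packing boxes and block the gaps

## Task

The spice jar and the dropper bottle are packed in each other's boxes: swap them, so that the jar stands in the long box and the dropper bottle in the short box, each towards one end (the cork coaster is free for setting one down on the way). Then fill the gap left in each box with a wood block, standing upright on the box floor beside the jar or bottle: the big block in the long box, the small block in the short box. Do not knock the jar or the bottle over, and leave the flat tin where it is.

Things in the scene. Friction and masses are not known exactly. Their poses are not given: they have to be found in the camera images.
- long_box: Open, low pale wood box with steel corner irons and grey floor, fixed. Outside 152 x 78 x 30 mm, inside 140 x 66 mm, walls 6 mm, floor 6 mm thick. Origin: centre of the underside; x along the box, y across it, z up. At the start the dropper bottle stands in its middle. Jar and big block leave 25 mm of its length spare: stand the jar near either end.
- short_box: Open, low pale wood box with steel corner irons and grey floor, fixed. Outside 110 x 78 x 30 mm, inside 98 x 66 mm, walls 6 mm, floor 6 mm thick. Origin: centre of the underside; x along the box, y across it, z up. At the start the spice jar stands in its middle. Dropper bottle and small block leave 25 mm of its length spare: stand the bottle near either end.
- spice_jar: Round glass spice jar with a wide screw cap, 106 mm high; glass body 42 mm across, cap 45 mm across (from 85 mm up to the top), 0.11 kg. Stands upright, loose. Origin: centre of the underside, z up.
- dropper_bottle: Slender round dropper bottle, 102 mm high: glass body 33 mm across up to 70 mm height, then a collar 24 mm across up to 77 mm and a thin rubber bulb 13 mm across. 0.07 kg. Stands upright, loose. Origin: centre of the underside, z up.
- big_block: Plain wood block, the longer of two, 70 (x) x 50 (y) x 100 (z) mm, standing upright, loose, about 0.13 to 0.27 kg. Origin: centre of the underside, z up.
- small_block: Plain wood block, the shorter of two, 40 (x) x 50 (y) x 100 (z) mm, standing upright, loose, about 0.08 to 0.17 kg. Origin: centre of the underside, z up.
- cork_coaster: Flat round cork coaster, 96 mm across, 5 mm thick, fixed to the worktop and empty: a free spot. Origin: centre of the underside, z up.
- tin: Flat round food tin, 86 mm across, 40 mm high, loose, standing among the things; to be left alone. Origin: centre of the underside, z up.
Mind the look-alikes: they are no part of the job. Leave any pink or red look-alike of the spice_jar alone.

How it is judged (in metres and radians):
On the way, in this order (a step that is already met when the one before it is completed fails the run):
1. the jar stands in the long box and the dropper bottle in the short box (x of spice_jar in the frame of long_box between -0.07 and 0.07 m and y of spice_jar in the frame of long_box between -0.033 and 0.033 m and z of spice_jar in the frame of long_box between 0 and 0.012 m and angle between each of spice_jar, dropper_bottle's own z axis and vertical below 0.12 rad and x of dropper_bottle in the frame of short_box between -0.049 and 0.049 m and y of dropper_bottle in the frame of short_box between -0.033 and 0.033 m and z of dropper_bottle in the frame of short_box between 0 and 0.012 m), for 0.2 s.
2. the big block stands in the long box and the small block in the short box (x of big_block in the frame of long_box between -0.07 and 0.07 m and y of big_block in the frame of long_box between -0.033 and 0.033 m and z of big_block in the frame of long_box between 0 and 0.012 m and angle between each of big_block, small_block's own z axis and vertical below 0.12 rad and x of small_block in the frame of short_box between -0.049 and 0.049 m and y of small_block in the frame of short_box between -0.033 and 0.033 m and z of small_block in the frame of short_box between 0 and 0.012 m), for 0.2 s.
At the end, for the whole second after the job is handed in: Spice jar and big block stand inside the long box, dropper bottle and small block inside the short box, each on the box floor (underside less than 12 mm above the box's underside) and upright within 0.12 rad; all at rest (below 0.02 m/s); the tin within 30 mm of where it stood (all of step 1 and all of step 2 and linear speed of each of spice_jar, dropper_bottle, big_block, small_block, tin below 0.02 m/s and distance of tin from where it was at the start of the episode below 0.03 m); the robot touches nothing.
It fails at once if the jar or the bottle is knocked over (tilted more than 0.8 rad) (angle between any of spice_jar, dropper_bottle's own z axis and vertical above 0.8 rad).
It fails at once if the tin is moved more than 30 mm (distance of tin from where it was at the start of the episode above 0.03 m).
It also fails if it takes over 123 s, if anything falls off the work surface, if the arm or the gripper's body presses on something with over 40 N, if the wrist force passes 120 N, or if a joint passes its speed limit or range.

## Robot

A 7-joint arm with a two-finger parallel gripper is mounted at the origin on a cart in front of the work surface, level with it; the furniture and walls round the work are solid. World frame = base frame: x ahead of the robot, y to its left, z up, the work surface at z = 0. Lengths are in m, angles in degrees, forces in N, time in s.
With the tool pointing down it reaches from about 0.4 to 0.85 m from the base axis. Payload 4.4 kg.
Tool frame: the origin (TCP) lies between the finger pads; the fingertips stand 17 mm ahead of it and the grasp point (between the pads) lies 2 mm behind it (ctrl.tips_ahead is the distance from the TCP to the fingertips, in m); z points along the fingers, y is the line along which they close (so a half turn about z gives the same grasp; the last joint's range is limited). The gripper opens to 94 mm and grips with 3 to 60 N. Pads are 16 mm wide; open, the fingers measure 119 mm over their backs; the gripper's body (75 mm by 177 mm) begins 78 mm behind the grasp point.
Start: joints at [65.73, 36.005, 2.206, 86.941, -1.547, 57.084, -1.146], TCP at [0.228, -0.609, 0.202] pointing down, gripper open.
Joint ranges: [-175.42, 175.42], [-21.48, 121.26], [-71.46, 75.88], [10.55, 141.38], [-63.04, 243.04], [13.31, 113.54], [-168.57, 168.57]. Speed limits (degrees/s): [147.25, 147.25, 180, 180, 180, 180, 180].

## Interface

Orientations are given as [roll, pitch, yaw] about the fixed x, y, z axes, in that order (R = Rz(yaw) Ry(pitch) Rx(roll)).
In Python, from rig import ctrl gives the robot as it stands.
- The arm moves only by the shell command python3 -m inch 'ROWS' [FORCE]. ROWS is JSON, one flat list of numbers, 7 for each row, row after row: the shift along the world's x, y, z in cm, then the turn, a rotation vector about the world's x, y, z in units of 6 degrees (1.0 is 6 degrees), then the opening, from 0 (shut) to 1 (fully open). A call has 1 to 12 rows; each row shifts and turns the commanded pose from where the row before left it; what a row does not reach is not made up. A row lasts 1/10 s, in which the tool goes at most 50 mm and 8.59 degrees, less where a joint would pass 70% of its speed; a pose out of reach is approached as far as the arm can. A call is refused whole if a number of a shift passes 5 or a number of a turn 1, either way. A call with a gripper value outside its range is refused whole. The fingers move at their own pace and stop on an object; FORCE is the grip in N (left out, the last holds). Time passes only in rows, so rows that do not move let the fingers close. It gives the time, the measured TCP pose, the force, the opening and the grip force at its end, in the units of the state.
- ctrl.sense(): the state, without advancing time (a new reading comes with each control period).
- ctrl.get_image(name): name is "scene" or "top" or "wrist"; returns a dict with "frame" (384x512x3 uint8, red, green, blue), "range_z" (384x512 float32, m along the optical axis (not along the pixel's ray), 0 where there is no reading), "fx", "fy", "cx", "cy" (pixels), "D" ([k1, k2, p1, p2, k3] as OpenCV has them; the pictures are not rectified), "rvec" (rotation vector, rad) and "tvec" (3), from world to camera coordinates, as OpenCV has them; the wrist camera has in their place "T_tool_cam" (4x4, takes a point from camera to tool coordinates, whose origin is the TCP and whose axes are the flange's). Camera axes: x right, y down, z forward; pixel columns grow to the right and rows downward; lengths in m; the calibration is good to about 2 mm. A picture is of the moment at which its call begins: read the wrist's pose just before it.
- ctrl.sign_off(): hands the job in; it is judged then, once.
The state is a dict: "time_s": time; "joint_positions": joint angles; "qd": joint speeds; "joint_efforts": joint torques, N m; "tool_pos": TCP position; "ee_rot": TCP orientation; "ft_force": force on the tool from outside, world axes, zero at the start; "wrist_torque": the same for the moment, N m; "grip_width": finger opening in m; "finger_force": force on a finger pad.
Only numpy, scipy, OpenCV 4.12 (cv2) and the standard library are available. Lean on these libraries where they do the work, as an engineer would, in place of code of your own. Each camera call takes 0.05 s, during which the arm holds its last target. There are 200 camera calls.

## Working session

There is one attempt and no reset: what is moved stays moved. The work goes in short steps, Python scripts to look and compute and a shell command to move; the robot and the scene stay as the last step left them, time stands still between calls to the robot, and variables do not carry over. Pictures are saved under pics/ and viewed, at most 14 in all, crops included, and the job is handed in when it is done.

```bash
ls; mkdir -p pics; cat > h.py <<'E'
import numpy as np, cv2
from rig import ctrl
from scipy.spatial.transform import Rotation as R
def world(im):
    "per-pixel world points of a fixed camera"
    h,w=im["range_z"].shape
    K=np.array([[im["fx"],0,im["cx"]],[0,im["fy"],im["cy"]],[0,0,1.]])
    u,v=np.meshgrid(np.arange(w),np.arange(h))
    p=cv2.undistortPoints(np.stack([u,v],-1).reshape(-1,1,2).astype(float),K,np.array(im["D"],float)).reshape(h,w,2)
    z=im["range_z"]; c=np.stack([p[...,0]*z,p[...,1]*z,z],-1)
    M=cv2.Rodrigues(np.array(im["rvec"],float))[0]
    P=(c-np.array(im["tvec"]).reshape(3))@M
    P[z==0]=np.nan
    return P
E
python3 - <<'E'
from h import *
for n in ("top","scene"):
    im=ctrl.get_image(n); np.save(n+"0.npy",im,allow_pickle=True)
    cv2.imwrite(f"pics/{n}0.png",cv2.resize(im["frame"][...,::-1],(768,576)))
s=ctrl.sense(); print(s)
E
```

```text
pics
{'time_s': 0.1, 'joint_positions': array([65.72838412, 36.05420756,  2.2009188 , 86.987698  , -1.54741318,
       57.0847477 , -1.14675229]), 'qd': array([ 0.10359611, -0.07135081,  0.02204857, -0.06382848, -0.04918356,
        0.02642412, -0.07407232]), 'joint_efforts': array([ 2.37108063e-03, -5.50789404e+01,  1.14703126e+00, -1.87117481e+01,
       -5.22429950e-02,  1.91885058e-02,  4.35035031e-05]), 'tool_pos': array([ 0.22749325, -0.6082582 ,  0.20125318]), 'ee_rot': array([-1.79902948e+02, -4.57088013e-04,  2.05020031e+01]), 'ft_force': array([-0.02716586, -0.26431672,  0.88546798]), 'wrist_torque': array([ 0.0046013 , -0.0569103 , -0.03554541]), 'finger_force': 0.0, 'grip_width': 0.09402284068451924}
```

View pics/top0.png

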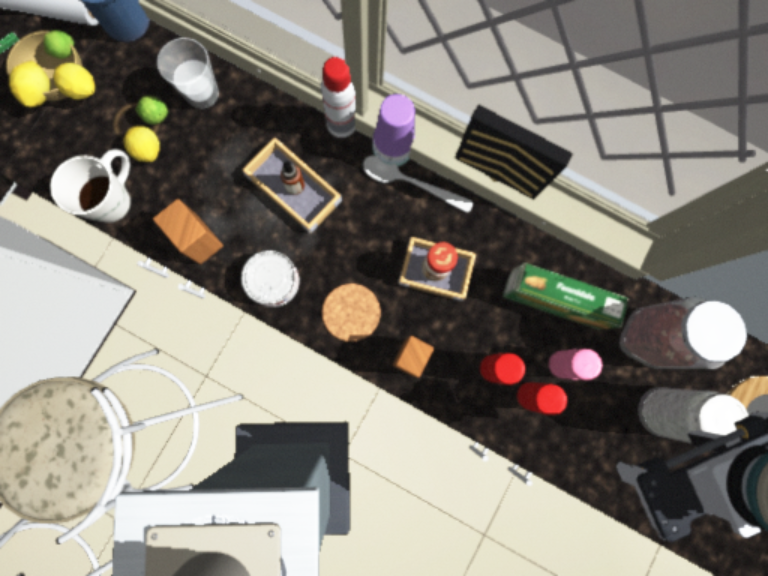

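View pics/scene0.png

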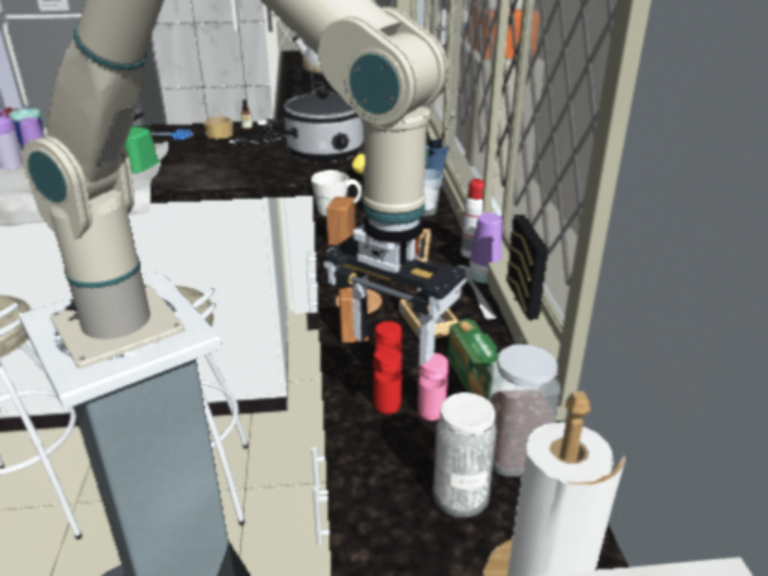

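The top picture shows the long box at (292,185) with the dropper bottle at (290,178), and the short box at (438,268) with the jar (red cap) at (441,258). The big block is at (188,232), the small block at (414,357), the coaster at (351,312) and the tin at (270,278). In the scene picture the arm stands over the row, and the red and pink look-alikes are at (388,380) and (433,390).

```bash
cat >> h.py <<'E'
def ortho(P,rgb,x0,x1,y0,y1,res=0.001):
    "highest point per cell: height map and colour"
    H=np.full((int((x1-x0)/res),int((y1-y0)/res)),np.nan); C=np.zeros(H.shape+(3,),np.uint8)
    Q=P.reshape(-1,3); c=rgb.reshape(-1,3)
    ok=np.isfinite(Q[:,2]); Q=Q[ok];c=c[ok]
    i=((Q[:,0]-x0)/res).astype(int); j=((Q[:,1]-y0)/res).astype(int)
    m=(i>=0)&(j>=0)&(i<H.shape[0])&(j<H.shape[1]); Q,c,i,j=Q[m],c[m],i[m],j[m]
    o=np.argsort(Q[:,2]); H[i[o],j[o]]=Q[o,2]; C[i[o],j[o]]=c[o]
    return H,C
E
python3 - <<'E'
from h import *
im=np.load("top0.npy",allow_pickle=True).item(); P=world(im); f=im["frame"]
def at(u,v): 
    return np.round(np.nanmedian(P[int(v/1.5)-1:int(v/1.5)+2,int(u/1.5)-1:int(u/1.5)+2].reshape(-1,3),0),3)
for n,u,v in [("long floor",310,200),("bottle top",289,163),("jar top",441,256),("shortfloor",413,268),("big",178,215),("bigmid",185,225),("small",413,350),("coaster",351,312),("tin",270,278),("table",330,380)]: print(n,at(u,v))
print(cv2.Rodrigues(np.array(im["rvec"]))[0], -cv2.Rodrigues(np.array(im["rvec"]))[0].T@np.array(im["tvec"]), im["fx"])
# clusters by height at top
for n,(u0,u1,v0,v1),(z0,z1) in [("jar",(420,465,235,285),(.10,.12)),("bottle",(270,310,150,200),(.085,.13)),("big",(140,230,190,270),(.09,.11)),("small",(385,445,325,385),(.09,.11)),("tin",(235,305,240,315),(.035,.045)),("coaster",(315,390,275,350),(.002,.012)),("long",(235,350,130,235),(.026,.034)),("short",(395,480,232,302),(.026,.034))]:
    s=P[int(v0/1.5):int(v1/1.5),int(u0/1.5):int(u1/1.5)].reshape(-1,3); s=s[(s[:,2]>z0)&(s[:,2]<z1)]
    if len(s)<4: print(n,len(s)); continue
    r=cv2.minAreaRect((s[:,:2]*1000).astype(np.float32)); print(n,len(s),np.round(s.mean(0),4),r)
E
```

```text
long floor [ 0.627 -0.149  0.008]
bottle top [ 0.654 -0.127  0.106]
jar top [ 0.505 -0.357  0.113]
shortfloor [ 0.506 -0.323  0.008]
big [0.574 0.04  0.102]
bigmid [0.557 0.028 0.101]
small [ 0.365 -0.312  0.101]
coaster [ 0.432 -0.219  0.007]
tin [ 0.486 -0.09   0.037]
table [ 0.3   -0.118 -0.952]
[[-0.01815242 -0.99942818  0.02852731]
 [-0.98897377  0.01375376 -0.14745072]
 [ 0.14697405 -0.03088935 -0.98865792]] [ 0.34226231 -0.24480478  0.89483258] 357.40233811408183
jar 319 [ 0.5025 -0.3586  0.1127] ((503.2484436035156, -359.4755859375), (42.58411407470703, 43.648921966552734), 27.793472290039062)
bottle 54 [ 0.6497 -0.1257  0.097 ] ((651.1991577148438, -124.60205078125), (13.773843765258789, 18.93478012084961), 42.31937789916992)
big 700 [0.5583 0.0354 0.1005] ((559.6857299804688, 36.97303009033203), (71.4891357421875, 50.288658142089844), 40.44984436035156)
small 404 [ 0.3566 -0.3141  0.1008] ((356.88128662109375, -314.4371337890625), (39.44322204589844, 49.71290969848633), 60.5859260559082)
tin 962 [ 0.4884 -0.0881  0.0381] ((488.6474304199219, -88.96993255615234), (84.4073715209961, 83.65121459960938), 89.0984878540039)
coaster 1505 [ 0.4332 -0.2204  0.0054] ((434.0140380859375, -219.9684295654297), (123.62950134277344, 123.3724365234375), 89.05182647705078)
long 470 [ 0.6519 -0.1257  0.0305] ((683.7874755859375, -154.17584228515625), (153.46229553222656, 173.16354370117188), 46.945343017578125)
short 333 [ 0.4973 -0.3607  0.0307] ((501.8267822265625, -362.5306091308594), (111.2650375366211, 79.3632583618164), 74.23564147949219)
```

```bash
cat >> h.py <<'E'
def wworld(im,s):
    "per-pixel world points of the wrist camera, s = state just before"
    T=np.eye(4); T[:3,:3]=R.from_euler("xyz",s["ee_rot"],degrees=True).as_matrix(); T[:3,3]=s["tool_pos"]
    W=np.linalg.inv(T@np.array(im["T_tool_cam"]))
    return world(dict(im,rvec=cv2.Rodrigues(W[:3,:3])[0],tvec=W[:3,3]))
E
python3 - <<'E'
from h import *
im=np.load("top0.npy",allow_pickle=True).item(); P=world(im); f=im["frame"]
H,C=ortho(P,f,.25,.85,-.6,.2,.0015)
import matplotlib
E
python3 - <<'E'
from h import *
im=np.load("top0.npy",allow_pickle=True).item(); P=world(im); f=im["frame"]
for nm,c in (("long",(.655,-.13)),("short",(.5,-.36))):
    d=np.hypot(P[...,0]-c[0],P[...,1]-c[1])
    m=((abs(P[...,2]-.030)<.004)&(d<.1)).astype(np.uint8)
    n,l,st,ce=cv2.connectedComponentsWithStats(m,connectivity=8); k=1+np.argmax(st[1:,4])
    s=P[l==k]; print(nm,len(s),s[:,2].mean(),cv2.minAreaRect((s[:,:2]*1000).astype(np.float32)))
    for r in range(24):
        a=np.arctan2(P[...,1]-c[1],P[...,0]-c[0]); q=(np.abs(np.angle(np.exp(1j*(a-np.radians(15*r)))))<np.radians(7.5))
        t=q&(P[...,2]>.045)&(d>.06)&(d<.25)
        if t.any(): i=np.argmin(np.where(t,d,9)); print("  dir",15*r,"near",round(d.flat[i],3),"z",round(P[...,2].flat[i],3),"max z within .15:",np.round(np.nanmax(np.where(t&(d<.15),P[...,2],-1)),3))
print(ctrl.get_image("wrist")["T_tool_cam"],ctrl.get_image("wrist")["fx"])
E
```

```text
long 438 0.03053393553416171 ((649.3543090820312, -122.00492095947266), (153.46229553222656, 78.91680145263672), 46.945343017578125)
  dir 0 near 0.146 z 0.047 max z within .15: 0.054
  dir 15 near 0.171 z 0.047 max z within .15: -1.0
  dir 30 near 0.218 z 0.104 max z within .15: -1.0
  dir 45 near 0.2 z 0.095 max z within .15: -1.0
  dir 60 near 0.214 z 0.105 max z within .15: -1.0
  dir 75 near 0.246 z 0.047 max z within .15: -1.0
  dir 105 near 0.172 z 0.066 max z within .15: -1.0
  dir 120 near 0.164 z 0.074 max z within .15: -1.0
  dir 135 near 0.164 z 0.058 max z within .15: -1.0
  dir 270 near 0.226 z 0.049 max z within .15: -1.0
  dir 285 near 0.143 z 0.046 max z within .15: 0.113
  dir 300 near 0.144 z 0.046 max z within .15: 0.108
  dir 315 near 0.11 z 0.076 max z within .15: 0.341
  dir 330 near 0.108 z 0.13 max z within .15: 0.311
  dir 345 near 0.137 z 0.053 max z within .15: 0.157
short 321 0.030687637689545234 ((501.8267822265625, -362.5306091308594), (111.2650375366211, 79.3632583618164), 74.23564147949219)
  dir 0 near 0.169 z 0.048 max z within .15: -1.0
  dir 15 ne
[... 424 characters left out ...]
z 0.047 max z within .15: 0.092
  dir 285 near 0.199 z 0.047 max z within .15: -1.0
  dir 300 near 0.169 z 0.047 max z within .15: -1.0
  dir 315 near 0.156 z 0.046 max z within .15: -1.0
  dir 330 near 0.155 z 0.049 max z within .15: -1.0
  dir 345 near 0.156 z 0.049 max z within .15: -1.0
[[ 2.44878974e-04 -9.59148102e-01 -2.82904329e-01  8.20939128e-02]
 [ 9.99999513e-01 -3.57050115e-05  9.86641843e-04 -9.61848253e-05]
 [-9.56436753e-04 -2.82904433e-01  9.59147625e-01 -1.83459325e-01]
 [ 0.00000000e+00  0.00000000e+00  0.00000000e+00  1.00000000e+00]] 276.2620836772492Traceback (most recent call last):
  File "<stdin>", line 4, in <module>
ModuleNotFoundError: No module named 'matplotlib'
```

```bash
python3 -m inch '[0,0,4.3,0,0,0,1, 0,0,4.3,0,0,0,1, 0.9,1.3,4.3,0,0,0,1, 2.7,3.9,0,0,0,0.8,1, 2.7,3.9,0,0,0,0.8,1, 2.7,3.9,0,0,0,0.8,1, 2.7,3.9,0,0,0,0.8,1, 2.7,3.9,0,0,0,0.8,1, 2.7,3.9,0,0,0,0,1, 2.7,3.9,0,0,0,0,1, 2.7,3.9,0,0,0,0,1, 2.7,3.9,0,0,0,0,1]' 20; python3 -m inch '[1.5,2,0,0,0,0,1,0,0,0,0,0,0,1,0,0,0,0,0,0,1]'
cat > w.py <<'E'
from h import *
import sys
s=ctrl.sense(); im=ctrl.get_image("wrist"); P=wworld(im,s); np.save("wP.npy",P)
cv2.imwrite(f"pics/{sys.argv[1]}.png",im["frame"][...,::-1])
print(s["time_s"],s["tool_pos"],s["ee_rot"],s["ft_force"])
for nm,c,(z0,z1),rad in [("jar",(.503,-.3595),(.10,.13),.04),("bottle",(.651,-.125),(.085,.125),.04),("big",(.5597,.037),(.09,.11),.07),("small",(.357,-.3144),(.09,.11),.06),("tin",(.4886,-.089),(.036,.046),.06),("long",(.6494,-.122),(.026,.034),.11),("short",(.502,-.3625),(.026,.034),.09)]:
    m=((P[...,2]>z0)&(P[...,2]<z1)&(np.hypot(P[...,0]-c[0],P[...,1]-c[1])<rad)).astype(np.uint8)
    n,l,st,_=cv2.connectedComponentsWithStats(m,connectivity=8)
    if n<2: print(nm,"none"); continue
    q=P[l==1+np.argmax(st[1:,4])]; print(nm,len(q),"z",np.round(np.median(q[:,2]),4),cv2.minAreaRect((q[:,:2]*1000).astype(np.float32)))
E
python3 w.py w1
```

```text
time_s: 1.4
tool_pos: [0.4803, -0.2432, 0.3311]
ee_rot: [180.0, 0.0, 44.5]
ft_force: [0.9, -0.7, 0.2]
grip_width: 0.0939
finger_force: 0.0
time_s: 1.7
tool_pos: [0.4943, -0.2251, 0.3309]
ee_rot: [-180.0, 0.1, 44.5]
ft_force: [-1.0, 0.2, 0.5]
grip_width: 0.0934
finger_force: 0.0
1.7 [ 0.4943199  -0.22510841  0.33085192] [-1.79987311e+02  5.97335645e-02  4.45402502e+01] [-0.95801586  0.15286969  0.53293326]
jar 540 z 0.1132 ((504.7080078125, -355.20159912109375), (43.788211822509766, 38.150447845458984), 3.9295308589935303)
bottle 110 z 0.1039 ((651.5873413085938, -123.50729370117188), (12.553977966308594, 12.509818077087402), 44.92330551147461)
big 901 z 0.1003 ((545.0074462890625, 24.014934539794922), (30.897512435913086, 50.125999450683594), 40.88936233520508)
small 665 z 0.1008 ((357.9847412109375, -313.1448059082031), (39.336368560791016, 49.95877456665039), 59.83672332763672)
tin 2085 z 0.0376 ((488.583984375, -86.95481872558594), (83.67042541503906, 86.11022186279297), 44.30939483642578)
long 884 z 0.0305 ((644.76708984375, -125.65040588378906), (137.9313507080078, 77.36627197265625), 46.86369323730469)
short 555 z 0.0309 ((502.7043151855469, -361.584716796875), (111.54841613769531, 79.06086730957031), 74.0158920288086)
```

View pics/w1.png

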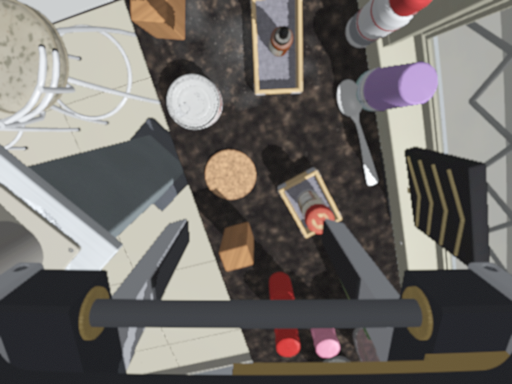

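The wrist picture shows the short box with the jar (cap at 320,215), long box with bottle (280,38), coaster (230,175), tin (194,102), small block (237,247), big block (165,10); the two views agree within 2 mm. Going to the jar.

```bash
python3 -m inch '[0.3,-4.4,0,0,0,1,1, 0.3,-4.5,0,0,0,1,1, 0.4,-4.5,0,0,0,0,1, 0,0,-4.5,0,0,0,1, 0,0,-4.5,0,0,0,1, 0,0,-4.5,0,0,0,1, 0,0,-4.5,0,0,0,1, 0,0,0,0,0,0,1,0,0,0,0,0,0,1]'; python3 w.py w2
```

```text
time_s: 2.65
tool_pos: [0.5037, -0.3604, 0.1515]
ee_rot: [-180.0, 0.0, 56.4]
ft_force: [-0.1, -0.1, 0.6]
grip_width: 0.0938
finger_force: 0.0
2.65 [ 0.50370951 -0.36036333  0.15148828] [-1.79961703e+02  3.97603307e-02  5.63678764e+01] [-0.10259035 -0.06387132  0.62957588]
jar 2124 z 0.1132 ((504.7015686035156, -357.7471923828125), (44.08637237548828, 43.71642303466797), 14.320820808410645)
bottle none
big none
small 2235 z 0.1006 ((358.2719421386719, -313.3493347167969), (40.762847900390625, 50.601478576660156), 61.726566314697266)
tin 325 z 0.0381 ((465.9571533203125, -118.51556396484375), (8.425025939941406, 49.4866828918457), 54.84730529785156)
long none
short 1360 z 0.0307 ((503.24005126953125, -361.28265380859375), (111.25980377197266, 78.95472717285156), 74.33707427978516)
```

```bash
python3 -m inch '[0.1,0.2,-3,0,0,0,1, 0,0,-3,0,0,0,1, 0,0,-3,0,0,0,1, 0,0,0,0,0,0,1, 0,0,0,0,0,0,0.3, 0,0,0,0,0,0,0.3, 0,0,0,0,0,0,0.3, 0,0,0,0,0,0,0.3, 0,0,0,0,0,0,0.3,0,0,0,0,0,0,0.3]' 15
```

```text
time_s: 3.7
tool_pos: [0.5058, -0.3569, 0.0614]
ee_rot: [180.0, -0.0, 56.5]
ft_force: [-0.8, 0.6, 0.4]
grip_width: 0.0496
finger_force: 0.0
```

```bash
python3 -m inch '[0,0,0,0,0,0,0.2, 0,0,0,0,0,0,0.2, 0,0,0,0,0,0,0.2, 0,0,0,0,0,0,0.2, 0,0,2,0,0,0,0.2, 0,0,3,0,0,0,0.2, 0,0,1,0,0,0,0.2]' 15;  python3 -m inch '[-1.4,2.7,0,0,0,0,0.2, -1.4,2.7,0,0,0,0,0.2, -1.4,2.7,0,0,0,0,0.2, -1.5,2.7,0,0,0,0,0.2, -1.5,2.8,0,0,0,0,0.2, 0,0,0,0,0,0,0.2, 0,0,0,0,0,0,0.2]'
```

```text
time_s: 4.4
tool_pos: [0.507, -0.3576, 0.1232]
ee_rot: [179.8, -0.0, 56.5]
ft_force: [0.4, -0.2, -1.6]
grip_width: 0.0444
finger_force: 15.0
time_s: 5.1
tool_pos: [0.4338, -0.2207, 0.121]
ee_rot: [180.0, 0.0, 56.6]
ft_force: [0.5, -0.3, -0.6]
grip_width: 0.0441
finger_force: 15.0
```

```bash
python3 -m inch '[0,0,-3,0,0,0,0.2, 0,0,-2,0,0,0,0.2, 0,0,-0.6,0,0,0,0.2, 0,0,-0.2,0,0,0,0.2, 0,0,-0.2,0,0,0,0.2, 0,0,0,0,0,0,0.2, 0,0,0,0,0,0,0.2]'
```

```text
time_s: 5.8
tool_pos: [0.4342, -0.2212, 0.0617]
ee_rot: [179.9, -0.0, 56.5]
ft_force: [0.2, -0.0, -0.5]
grip_width: 0.0442
finger_force: 15.0
```

```bash
python3 -m inch '[0,0,-0.15,0,0,0,0.2, 0,0,0,0,0,0,0.5, 0,0,0,0,0,0,0.7, 0,0,0,0,0,0,1, 0,0,0,0,0,0,1, 0,0,0,0,0,0,1, 0,0,3,0,0,0,1, 0,0,4,0,0,0,1, 0,0,4,0,0,0,1, 0,0,2,0,0,0,1, 0,0,0,0,0,0,1]'; python3 -m inch '[4.3,2,0,0,0,-0.8,1, 4.3,1.9,0,0,0,-0.8,1, 4.3,1.9,0,0,0,0,1, 4.3,1.9,0,0,0,0,1, 4.3,1.9,0,0,0,0,1, 0,0,0,0,0,0,1, 0,0,0,0,0,0,1,0,0,0,0,0,0,1]'; sed -i 's/(.503,-.3595)/(.4335,-.2205)/' w.py; python3 w.py w3
```

```text
time_s: 6.9
tool_pos: [0.4357, -0.2218, 0.1925]
ee_rot: [179.6, -0.1, 56.5]
ft_force: [0.3, 0.0, -0.5]
grip_width: 0.0943
finger_force: 0.0
time_s: 7.7
tool_pos: [0.6469, -0.126, 0.1884]
ee_rot: [-179.9, 0.1, 46.8]
ft_force: [-0.8, -0.1, -0.0]
grip_width: 0.094
finger_force: 0.0
7.7 [ 0.64687427 -0.12596632  0.18836071] [-1.79900889e+02  1.47845157e-01  4.68319178e+01] [-0.7653162  -0.08406663 -0.01613804]
jar 1009 z 0.1121 ((435.2507019042969, -220.6998291015625), (41.1578254699707, 44.775733947753906), 44.269962310791016)
bottle 179 z 0.1038 ((653.010009765625, -123.57319641113281), (12.389142036437988, 12.731443405151367), 10.31236743927002)
big 3828 z 0.1005 ((560.8984375, 37.94231414794922), (70.24529266357422, 51.19267272949219), 40.233177185058594)
small none
tin 1885 z 0.0377 ((487.6278381347656, -71.29684448242188), (86.07766723632812, 55.37056350708008), 2.956515073776245)
long 1717 z 0.0307 ((650.1524047851562, -120.11416625976562), (152.50912475585938, 79.73838806152344), 46.85712814331055)
short 236 z 0.0308 ((529.6563110351562, -392.3546447753906), (74.78564453125, 35.47888946533203), 49.632110595703125)
```

View pics/w3.png

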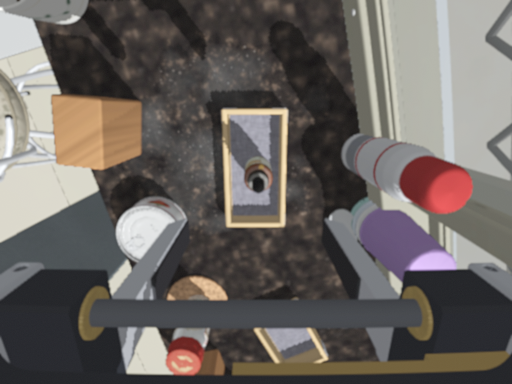

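The bottle's bulb is at (258,180) in the long box, the jar stands on the coaster (185,355). The red-capped and purple bottles on the right might be near the gripper body, so I check the clearance.

```bash
python3 - <<'E'
from h import *
top=np.load("top0.npy",allow_pickle=True).item()
a=np.radians(46.9); X=np.array([np.cos(a),np.sin(a)]); Y=np.array([-X[1],X[0]])
for P in (world(top),np.load("wP.npy")):
    Q=P.reshape(-1,3); Q=Q[np.isfinite(Q[:,2])]; d=Q[:,:2]-[.650,-.121]; al=d@X; ac=d@Y
    for lo,hi in ((.05,.1),(.1,.13),(.13,.16),(.16,.3)):
        for b0,b1 in ((-.09,-.045),(-.045,0),(0,.045),(.045,.09)):
            m=(Q[:,2]>lo)&(Q[:,2]<hi)&(al>b0)&(al<b1)&(ac<-.05)&(ac>-.3)
            if m.sum()>3: print("z",lo,hi,"al",b0,b1,"ac max",np.round(np.sort(ac[m])[-3],3))
E
```

```text
z 0.05 0.1 al -0.09 -0.045 ac max -0.139
z 0.05 0.1 al -0.045 0 ac max -0.126
z 0.05 0.1 al 0 0.045 ac max -0.117
z 0.05 0.1 al 0.045 0.09 ac max -0.13
z 0.1 0.13 al -0.09 -0.045 ac max -0.143
z 0.1 0.13 al -0.045 0 ac max -0.126
z 0.1 0.13 al 0 0.045 ac max -0.116
z 0.1 0.13 al 0.045 0.09 ac max -0.142
z 0.13 0.16 al -0.09 -0.045 ac max -0.145
z 0.13 0.16 al -0.045 0 ac max -0.127
z 0.13 0.16 al 0 0.045 ac max -0.117
z 0.13 0.16 al 0.045 0.09 ac max -0.141
z 0.16 0.3 al -0.09 -0.045 ac max -0.222
z 0.16 0.3 al -0.045 0 ac max -0.132
z 0.16 0.3 al 0 0.045 ac max -0.121
z 0.16 0.3 al 0.045 0.09 ac max -0.141
z 0.05 0.1 al -0.09 -0.045 ac max -0.137
z 0.05 0.1 al -0.045 0 ac max -0.125
z 0.05 0.1 al 0 0.045 ac max -0.115
z 0.05 0.1 al 0.045 0.09 ac max -0.13
z 0.1 0.13 al -0.09 -0.045 ac max -0.141
z 0.1 0.13 al -0.045 0 ac max -0.126
z 0.1 0.13 al 0 0.045 ac max -0.116
z 0.1 0.13 al 0.045 0.09 ac max -0.134
z 0.13 0.16 al -0.09 -0.045 ac max -0.144
z 0.13 0.16 al -0.045 0 ac max -0.128
z 0.13 0.16 al 0 0.045 ac max -0.116
z 0.13 0.16 al 0.045 0.09 ac max -0.138
z 0.16 0.3 al -0.09 -0.045 ac max -0.225
z 0.16 0.3 al -0.045 0 ac max -0.05
z 0.16 0.3 al 0 0.045 ac max -0.05
z 0.16 0.3 al 0.045 0.09 ac max -0.141
```

27 mm clearance: fine. Grasp the bottle.

```bash
python3 -m inch '[0.25,0.1,-2,0,0,0,1, 0.25,0.15,-3,0,0,0,1, 0,0,-3,0,0,0,1, 0,0,-3,0,0,0,1, 0,0,-2.5,0,0,0,1, 0,0,0,0,0,0,1, 0,0,0,0,0,0,0.5, 0,0,0,0,0,0,0.3, 0,0,0,0,0,0,0.1, 0,0,0,0,0,0,0.1, 0,0,0,0,0,0,0.1, 0,0,0,0,0,0,0.1]' 12;python3 -m inch '[0,0,0,0,0,0,0.1, 0,0,0,0,0,0,0.1, 0,0,0,0,0,0,0.1, 0,0,0,0,0,0,0.1]'
```

```text
time_s: 8.95
tool_pos: [0.6538, -0.1224, 0.055]
ee_rot: [180.0, -0.0, 46.9]
ft_force: [1.0, 1.6, 0.1]
grip_width: 0.0495
finger_force: 0.0
time_s: 9.35
tool_pos: [0.6537, -0.1224, 0.0545]
ee_rot: [-180.0, 0.0, 46.9]
ft_force: [0.6, -0.3, -0.4]
grip_width: 0.0315
finger_force: 12.0
```

```bash
python3 -m inch '[0,0,1,0,0,0,0.1, 0,0,3,0,0,0,0.1, 0,0,2.2,0,0,0,0.1, -2.4,-3.5,0,0,0,0.9,0.1, -2.4,-3.5,0,0,0,0.9,0.1, -2.4,-3.5,0,0,0,0.9,0.1, -2.4,-3.6,0,0,0,0.9,0.1, -2.4,-3.6,0,0,0,0.9,0.1, -2.4,-3.6,0,0,0,0,0.1, 0,0,0,0,0,0,0.1, 0,0,0,0,0,0,0.1]'
```

```text
time_s: 10.45
tool_pos: [0.5089, -0.3368, 0.1171]
ee_rot: [180.0, 0.0, 73.7]
ft_force: [0.8, 0.7, -0.2]
grip_width: 0.0314
finger_force: 12.0
```

```bash
python3 -m inch '[0,0.1,-2.5,0,0,0,0.1, 0.1,0.1,-2.5,0,0,0,0.1, 0,0,-0.7,0,0,0,0.1, 0,0,-0.3,0,0,0,0.1, 0,0,-0.2,0,0,0,0.1, 0,0,0,0,0,0,0.1, 0,0,0,0,0,0,0.1]'
```

```text
time_s: 11.15
tool_pos: [0.5113, -0.3336, 0.0555]
ee_rot: [179.9, 0.0, 73.9]
ft_force: [0.6, 0.5, -0.7]
grip_width: 0.0312
finger_force: 12.0
```

```bash
python3 -m inch '[0,0,-0.12,0,0,0,0.1, 0,0,0,0,0,0,0.4, 0,0,0,0,0,0,0.6, 0,0,0,0,0,0,1, 0,0,0,0,0,0,1, 0,0,0,0,0,0,1, 0,0,2,0,0,0,1, 0,0,4,0,0,0,1, 0,0,4,0,0,0,1, 0,0,4,0,0,0,1, 0,0,0,0,0,0,1]'; python3 -m inch '[-2.6,3.8,0,0,0,-0.9,1, -2.5,3.8,0,0,0,-0.9,1, -2.5,3.8,0,0,0,-0.9,1, 0,0,0,0,0,-0.9,1, 0,0,0,0,0,-0.9,1, 0,0,0,0,0,0,1]'; sed -i 's/(.651,-.125)/(.511,-.3335)/' w.py;python3 w.py w4
```

```text
time_s: 12.25
tool_pos: [0.5142, -0.335, 0.1992]
ee_rot: [179.4, 0.1, 73.9]
ft_force: [1.0, -0.0, -0.3]
grip_width: 0.0944
finger_force: 0.0
time_s: 12.85
tool_pos: [0.4343, -0.219, 0.1931]
ee_rot: [-180.0, 0.0, 46.9]
ft_force: [-0.5, 0.3, -0.4]
grip_width: 0.0941
finger_force: 0.0
12.85 [ 0.43428192 -0.21897722  0.19306915] [-1.79978173e+02  2.84562086e-02  4.69123758e+01] [-0.5284194   0.33361529 -0.40876076]
jar 1517 z 0.1122 ((433.4549255371094, -222.53802490234375), (43.565101623535156, 43.32827377319336), 50.43505096435547)
bottle 203 z 0.1015 ((510.6451416015625, -333.88665771484375), (13.191056251525879, 12.510873794555664), 21.403444290161133)
big none
small 1268 z 0.1006 ((358.2016906738281, -312.4239807128906), (40.25717544555664, 50.33974075317383), 60.98682403564453)
tin 4664 z 0.0376 ((488.67791748046875, -86.561279296875), (85.86784362792969, 84.92633056640625), 46.299617767333984)
long 992 z 0.0305 ((616.934814453125, -155.27284240722656), (58.65631866455078, 79.7081527709961), 47.2712287902832)
short 1026 z 0.0307 ((502.7353515625, -360.73126220703125), (110.81822967529297, 78.89485168457031), 74.7941665649414)
```

```bash
python3 -m inch '[0,-0.2,-3,0,0,0,1, 0,-0.1,-3,0,0,0,1, 0,0,-3,0,0,0,1, 0,0,-3,0,0,0,1, 0,0,-1.2,0,0,0,1, 0,0,0,0,0,0,1, 0,0,0,0,0,0,0.5, 0,0,0,0,0,0,0.3, 0,0,0,0,0,0,0.2, 0,0,0,0,0,0,0.2, 0,0,0,0,0,0,0.2, 0,0,0,0,0,0,0.2]' 15;python3 -m inch '[0,0,0,0,0,0,0.2, 0,0,0,0,0,0,0.2, 0,0,0,0,0,0,0.2, 0,0,1,0,0,0,0.2, 0,0,3,0,0,0,0.2, 0,0,2.5,0,0,0,0.2, 0,0,0,0,0,0,0.2]'
```

```text
time_s: 14.1
tool_pos: [0.4348, -0.2224, 0.0617]
ee_rot: [180.0, -0.0, 46.9]
ft_force: [-0.5, -0.4, 0.4]
grip_width: 0.0495
finger_force: 0.0
time_s: 14.8
tool_pos: [0.4368, -0.2233, 0.1295]
ee_rot: [179.7, -0.1, 46.9]
ft_force: [0.5, -0.6, -1.5]
grip_width: 0.0444
finger_force: 15.0
```

```bash
python3 -m inch '[4.1,2.3,0,0,0,0,0.2, 4.1,2.3,0,0,0,0,0.2, 4.1,2.3,0,0,0,0,0.2, 4.1,2.2,0,0,0,0,0.2, 4.1,2.2,0,0,0,0,0.2, 4,2.2,0,0,0,0,0.2, 0,0,0,0,0,0,0.2, 0,0,0,0,0,0,0.2, 0,0,0,0,0,0,0.2]'
```

```text
time_s: 15.7
tool_pos: [0.678, -0.0886, 0.1254]
ee_rot: [-179.9, 0.1, 46.8]
ft_force: [-0.2, -0.8, -0.8]
grip_width: 0.0445
finger_force: 15.0
```

```bash
python3 -m inch '[0.2,0.1,-2.5,0,0,0,0.2, 0.1,0,-2.2,0,0,0,0.2, 0,0,-0.8,0,0,0,0.2, 0,0,-0.3,0,0,0,0.2, 0,0,-0.3,0,0,0,0.2, 0,0,0,0,0,0,0.2, 0,0,0,0,0,0,0.2]'
```

```text
time_s: 16.4
tool_pos: [0.6832, -0.0865, 0.0663]
ee_rot: [179.9, -0.1, 46.9]
ft_force: [0.5, 0.4, 0.1]
grip_width: 0.0445
finger_force: 15.0
```

```bash
python3 -m inch '[-0.2,-0.2,0,0,0,0,0.2, 0,0,-0.15,0,0,0,0.2, 0,0,-0.15,0,0,0,0.2, 0,0,0,0,0,0,0.2, 0,0,0,0,0,0,0.2]'
```

```text
time_s: 16.9
tool_pos: [0.6808, -0.0884, 0.0625]
ee_rot: [180.0, -0.0, 46.9]
ft_force: [-0.3, -0.3, 0.9]
grip_width: 0.044
finger_force: 15.0
```

```bash
python3 -m inch '[0,0,-0.08,0,0,0,0.2, 0,0,0,0,0,0,0.5, 0,0,0,0,0,0,0.7, 0,0,0,0,0,0,1, 0,0,0,0,0,0,1, 0,0,0,0,0,0,1, 0,0,2,0,0,0,1, 0,0,4,0,0,0,1, 0,0,4,0,0,0,1, 0,0,4,0,0,0,1, 0,0,0,0,0,0,1]'; python3 -m inch '[-3,3.1,0,0,0,-0.5,1, -3,3.1,0,0,0,-0.5,1, -3,3.1,0,0,0,0,1, -3,3.2,0,0,0,0,1, 0,0,0,0,0,0,1, 0,0,0,0,0,0,1]'; sed -i 's/(.4335,-.2205)/(.6805,-.088)/' w.py;python3 w.py w5
```

```text
time_s: 18.0
tool_pos: [0.6848, -0.0886, 0.2083]
ee_rot: [179.5, -0.4, 46.9]
ft_force: [0.6, 0.1, 0.6]
grip_width: 0.0941
finger_force: 0.0
time_s: 18.6
tool_pos: [0.5603, 0.0374, 0.2016]
ee_rot: [180.0, -0.0, 41.0]
ft_force: [-0.8, -0.1, -0.5]
grip_width: 0.0942
finger_force: 0.0
18.6 [0.56034219 0.0373826  0.20161681] [ 1.79986116e+02 -1.38978400e-03  4.10229013e+01] [-0.82623488 -0.08552166 -0.46988089]
jar 1623 z 0.1131 ((678.6762084960938, -88.09385681152344), (44.96183395385742, 44.575443267822266), 82.73918151855469)
bottle none
big 2907 z 0.1009 ((560.6250610351562, 38.00148010253906), (69.99911499023438, 49.79362487792969), 39.67134475708008)
small none
tin 2452 z 0.0378 ((488.3680725097656, -86.28526306152344), (85.2110824584961, 84.3686294555664), 39.72545623779297)
long 939 z 0.0306 ((653.744140625, -115.49432373046875), (142.15792846679688, 79.8067626953125), 46.95811080932617)
short none
```

View pics/w5.png

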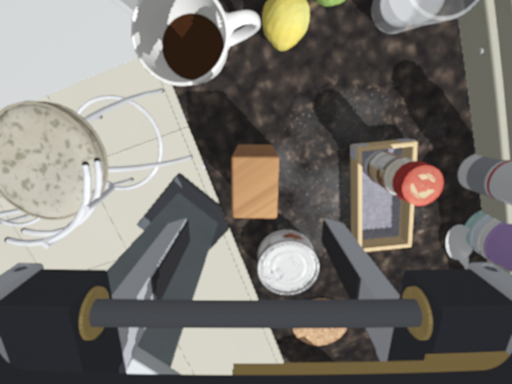

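The jar stands at the far end of the long box (cap at 420,183), upright; the big block (255,180) is centred between the fingers.

```bash
python3 -m inch '[0,0.05,-3.5,0,0,-0.15,1, 0,0,-3.5,0,0,0,1, 0,0,-3.5,0,0,0,1, 0,0,-2.7,0,0,0,1, 0,0,0,0,0,0,1, 0,0,0,0,0,0,0.6, 0,0,0,0,0,0,0.4, 0,0,0,0,0,0,0.3, 0,0,0,0,0,0,0.3, 0,0,0,0,0,0,0.3, 0,0,0,0,0,0,0.3]' 30;python3 -m inch '[0,0,0,0,0,0,0.3, 0,0,0,0,0,0,0.3, 0,0,1,0,0,0,0.3, 0,0,3,0,0,0,0.3, 0,0,3,0,0,0,0.3, 0,0,0,0,0,0,0.3]'
```

```text
time_s: 19.75
tool_pos: [0.5608, 0.0373, 0.07]
ee_rot: [180.0, -0.0, 40.0]
ft_force: [0.1, -0.2, -0.8]
grip_width: 0.0498
finger_force: 29.9
time_s: 20.35
tool_pos: [0.5635, 0.0374, 0.1433]
ee_rot: [179.8, -0.3, 40.0]
ft_force: [1.0, -0.5, -1.5]
grip_width: 0.0502
finger_force: 29.9
```

```bash
python3 -m inch '[0,0,3,0,0,0,0.3, 0,0,3.3,0,0,0.6,0.3, 1.3,-3.6,0,0,0,0.55,0.3, 1.4,-3.6,0,0,0,0,0.3, 1.4,-3.6,0,0,0,0,0.3, 1.4,-3.6,0,0,0,0,0.3, 1.4,-3.5,0,0,0,0,0.3, 0,0,0,0,0,0,0.3, 0,0,0,0,0,0,0.3,0,0,0,0,0,0,0.3]'; python3 w.py w6
```

```text
time_s: 21.35
tool_pos: [0.6289, -0.1402, 0.2017]
ee_rot: [-179.9, 0.0, 47.0]
ft_force: [0.1, 0.2, -1.5]
grip_width: 0.05
finger_force: 29.9
21.35 [ 0.62892827 -0.14022393  0.20172386] [-1.79867337e+02  7.07423373e-03  4.69822885e+01] [ 0.14245032  0.17031095 -1.50005433]
jar 1679 z 0.1131 ((679.5294189453125, -88.16474914550781), (43.498409271240234, 44.10264587402344), 46.75181198120117)
bottle 170 z 0.0986 ((512.06884765625, -332.4993591308594), (10.481624603271484, 13.614404678344727), 51.58457565307617)
big none
small none
tin 2891 z 0.0378 ((489.00628662109375, -86.8079833984375), (84.42890930175781, 84.793701171875), 78.46294403076172)
long 1058 z 0.0306 ((666.5064086914062, -102.42420959472656), (105.0032730102539, 79.15641784667969), 47.092201232910156)
short 150 z 0.0307 ((463.5927429199219, -369.4308776855469), (69.23004913330078, 7.796050071716309), 74.29120635986328)
```

View pics/w6.png

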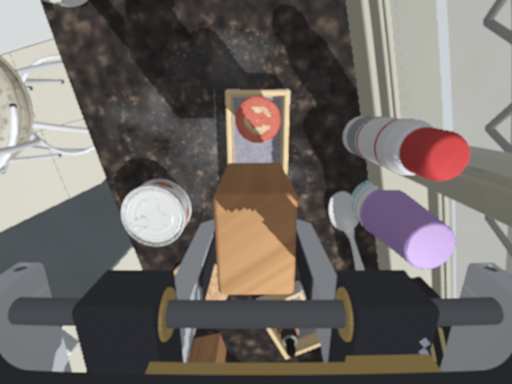

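The block is square over the free part of the long box, with the jar at (258,118). Lowering.

```bash
python3 -m inch '[0.2,-0.1,-3,0,0,0,0.3, 0,0,-3,0,0,0,0.3, 0,0,-3,0,0,0,0.3, 0,0,-2,0,0,0,0.3, 0,0,-0.5,0,0,0,0.3, 0,0,-0.4,0,0,0,0.3, 0,0,-0.3,0,0,0,0.3, 0,0,0,0,0,0,0.3, 0,0,0,0,0,0,0.3]'
```

```text
time_s: 22.3
tool_pos: [0.6323, -0.1429, 0.0816]
ee_rot: [179.9, -0.1, 46.9]
ft_force: [-0.3, -0.4, -2.1]
grip_width: 0.0499
finger_force: 29.9
```

```bash
python3 -m inch '[-0.05,0.1,-0.2,0,0,0,0.3, 0,0,-0.2,0,0,0,0.3, 0,0,-0.1,0,0,0,0.3, 0,0,0,0,0,0,0.3, 0,0,0,0,0,0,0.3]'
```

```text
time_s: 22.8
tool_pos: [0.6312, -0.1417, 0.0761]
ee_rot: [180.0, -0.0, 46.9]
ft_force: [-2.3, 1.3, 4.1]
grip_width: 0.05
finger_force: 29.9
```

```bash
python3 -m inch '[0,0,0,0,0,0,0.6, 0,0,0,0,0,0,0.7, 0,0,0,0,0,0,0.8, 0,0,0,0,0,0,0.8, 0,0,2,0,0,0,0.8, 0,0,4,0,0,0,0.8, 0,0,4,0,0,0,0.8, 0,0,2.5,0,0,0,1, 0,0,0,0,0,0,1]'; python3 -m inch '[-3.9,-2.4,0,0,0,0.6,1, -3.9,-2.4,0,0,0,0.6,1, -3.9,-2.4,0,0,0,0.6,1, -3.9,-2.4,0,0,0,0.5,1, -3.9,-2.5,0,0,0,0,1, -3.9,-2.5,0,0,0,0,1, -3.9,-2.5,0,0,0,0,1, 0,0,0,0,0,0,1, 0,0,0,0,0,0,1,0,0,0,0,0,0,1]'; sed -i 's/(.5597,.037),(.09,.11)/(.6315,-.1415),(.1,.115)/' w.py; python3 w.py w7
```

```text
time_s: 23.7
tool_pos: [0.634, -0.1423, 0.2049]
ee_rot: [179.6, -0.3, 46.9]
ft_force: [1.2, -0.1, 0.3]
grip_width: 0.0881
finger_force: 0.0
time_s: 24.7
tool_pos: [0.3592, -0.312, 0.2002]
ee_rot: [-180.0, -0.1, 60.8]
ft_force: [0.5, -0.7, 0.3]
grip_width: 0.0937
finger_force: 0.0
24.7 [ 0.35917486 -0.31196379  0.20017552] [-1.79996813e+02 -5.81157566e-02  6.07874191e+01] [ 0.4759977  -0.74947303  0.30889753]
jar none
bottle 221 z 0.1027 ((509.6824645996094, -334.2676086425781), (13.097315788269043, 12.677130699157715), 59.980220794677734)
big none
small 1711 z 0.1008 ((357.1889953613281, -313.5339050292969), (40.40407180786133, 49.950279235839844), 60.82056427001953)
tin none
long none
short 1401 z 0.0305 ((501.5999450683594, -360.82366943359375), (111.72663116455078, 79.93610382080078), 74.06372833251953)
```

View pics/w7.png

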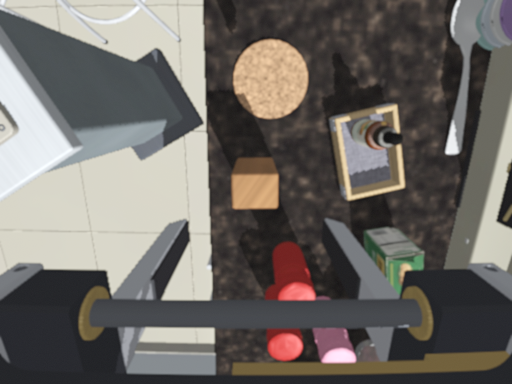

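The small block (255,183) lies centred; the bottle stands at (372,133) in the short box. Gripping.

```bash
python3 -m inch '[-0.15,-0.1,-3.5,0,0,0,1, 0,0,-3.5,0,0,0,1, 0,0,-3.5,0,0,0,1, 0,0,-2.5,0,0,0,1, 0,0,0,0,0,0,1, 0,0,0,0,0,0,0.6, 0,0,0,0,0,0,0.4, 0,0,0,0,0,0,0.3, 0,0,0,0,0,0,0.3, 0,0,0,0,0,0,0.3, 0,0,0,0,0,0,0.3]' 25;python3 -m inch '[0,0,0,0,0,0,0.3, 0,0,0,0,0,0,0.3, 0,0,1,0,0,0,0.3, 0,0,3.5,0,0,0,0.3, 0,0,4.5,0,0,0,0.3, 0,0,4,0,0,0,0.3, 0,0,0,0,0,0,0.3]'
```

```text
time_s: 25.85
tool_pos: [0.3568, -0.3141, 0.071]
ee_rot: [180.0, 0.0, 60.7]
ft_force: [0.1, -0.7, 1.9]
grip_width: 0.0495
finger_force: 24.9
time_s: 26.55
tool_pos: [0.3594, -0.3158, 0.2055]
ee_rot: [179.4, 0.1, 60.7]
ft_force: [0.7, -0.6, -1.1]
grip_width: 0.0498
finger_force: 25.0
```

```bash
python3 -m inch '[3.5,-1.65,0,0,0,0.6,0.3, 3.5,-1.65,0,0,0,0.6,0.3, 3.5,-1.65,0,0,0,0.6,0.3, 3.5,-1.7,0,0,0,0.4,0.3, 0,0,0,0,0,0,0.3, 0,0,0,0,0,0,0.3, 0,0,0,0,0,0,0.3]'; python3 w.py w8
```

```text
time_s: 27.25
tool_pos: [0.4949, -0.3796, 0.1997]
ee_rot: [-179.8, -0.0, 73.9]
ft_force: [0.7, 0.9, -0.8]
grip_width: 0.0502
finger_force: 25.0
27.25 [ 0.49490515 -0.37959704  0.19968628] [-1.79828409e+02 -3.24630219e-02  7.38788654e+01] [ 0.73642141  0.86412683 -0.81663261]
jar none
bottle 159 z 0.1044 ((510.08233642578125, -335.4007873535156), (14.521208763122559, 13.167454719543457), 16.806026458740234)
big none
small none
tin none
long none
short 950 z 0.0307 ((503.670166015625, -356.3966064453125), (100.56564331054688, 79.4023208618164), 73.91175079345703)
```

View pics/w8.png

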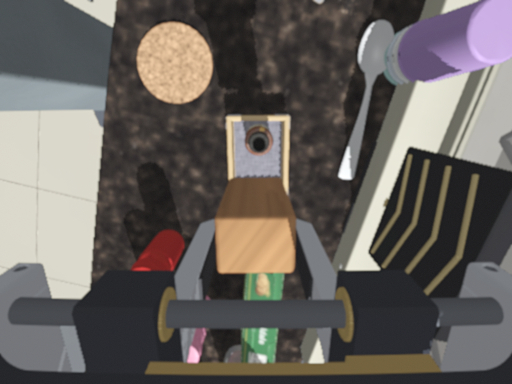

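The block is squarely over the free end, bottle at (258,140). Lowering.

```bash
python3 -m inch '[0.15,-0.15,-3,0,0,0,0.3, 0,0,-3,0,0,0,0.3, 0,0,-3,0,0,0,0.3, 0,0,-2,0,0,0,0.3, 0,0,-0.5,0,0,0,0.3, 0,0,-0.3,0,0,0,0.3, 0,0,-0.2,0,0,0,0.3, 0,0,0,0,0,0,0.3, 0,0,0,0,0,0,0.3]'
```

```text
time_s: 28.2
tool_pos: [0.4987, -0.3822, 0.0816]
ee_rot: [179.9, 0.0, 73.9]
ft_force: [0.1, -0.0, -1.4]
grip_width: 0.0496
finger_force: 25.0
```

```bash
python3 -m inch '[-0.1,0.05,-0.2,0,0,0,0.3, 0,0,-0.15,0,0,0,0.3, 0,0,-0.1,0,0,0,0.3, 0,0,0,0,0,0,0.3, 0,0,0,0,0,0,0.3]'
```

```text
time_s: 28.7
tool_pos: [0.4971, -0.3814, 0.077]
ee_rot: [180.0, 0.0, 73.9]
ft_force: [-1.5, 0.4, 5.0]
grip_width: 0.0498
finger_force: 25.0
```

On the floor (5 N). Release, retreat, and look from above at all four.

```bash
python3 -m inch '[0,0,0,0,0,0,0.6, 0,0,0,0,0,0,0.7, 0,0,0,0,0,0,0.8, 0,0,0,0,0,0,0.8, 0,0,2,0,0,0,0.8, 0,0,4,0,0,0,0.8, 0,0,4,0,0,0,0.8, 0,0,4,0,0,0,0.8, 0,0,4,0,0,0,1, 0,0,4,0,0,0,1, 0,0,2,0,0,0,1]'; python3 -m inch '[-3,3,0,0,0,0,1, -3,3,0,0,0,0,1, -3,3,0,0,0,0,1, 0,0,0,0,0,0,1, 0,0,0,0,0,0,1, 0,0,0,0,0,0,1]'; sed -i 's/(.357,-.3144),(.09,.11)/(.497,-.3814),(.1,.115)/' w.py; python3 w.py w9; python3 - <<'E'
from h import *
im=ctrl.get_image("top"); cv2.imwrite("pics/top1.png",cv2.resize(im["frame"][60:280,100:400][...,::-1],(780,572)))
P=world(im)
for n,c,r in (("big",(.6315,-.1415),.05),("jar",(.68,-.088),.03),("small",(.497,-.3814),.035),("bottle",(.51,-.334),.02)):
    q=P[(np.hypot(P[...,0]-c[0],P[...,1]-c[1])<r)&(P[...,2]>.09)]
    if len(q): print(n,len(q),np.round(np.median(q,0),4),"std z",q[:,2].std().round(4),cv2.minAreaRect((q[:,:2]*1000).astype(np.float32)))
E
```

```text
time_s: 29.8
tool_pos: [0.4984, -0.382, 0.3201]
ee_rot: [179.7, 0.1, 73.9]
ft_force: [0.1, -0.5, -0.3]
grip_width: 0.0927
finger_force: 0.0
time_s: 30.4
tool_pos: [0.4082, -0.2924, 0.3164]
ee_rot: [179.9, 0.0, 73.9]
ft_force: [1.1, -0.4, 0.7]
grip_width: 0.0938
finger_force: 0.0
30.4 [ 0.40819406 -0.2924166   0.3163859 ] [1.79904347e+02 2.64707992e-02 7.38680891e+01] [ 1.10440421 -0.39887018  0.70046866]
jar none
bottle 286 z 0.1059 ((500.3603515625, -366.1739807128906), (10.760053634643555, 46.91242218017578), 74.37557220458984)
big 1578 z 0.1066 ((625.5634765625, -145.3662109375), (58.914520263671875, 51.0485725402832), 47.781246185302734)
small 816 z 0.1069 ((496.865234375, -380.03973388671875), (39.19480514526367, 49.41618347167969), 73.72412872314453)
tin 2000 z 0.0376 ((484.76324462890625, -98.74400329589844), (60.87129211425781, 84.533935546875), 74.10746002197266)
long 478 z 0.0304 ((621.281982421875, -151.29678344726562), (70.23821258544922, 79.23969268798828), 47.488773345947266)
short 547 z 0.0307 ((502.35614013671875, -360.27069091796875), (109.89193725585938, 77.38738250732422), 74.14103698730469)
big 724 [ 0.628  -0.1417  0.1068] std z 0.0036 ((635.3674926757812, -136.47390747070312), (87.11175537109375, 50.650901794433594), 46.99319076538086)
jar 350 [ 0.6748 -0.0919  0.1129] std z 0.0055 ((677.7730712890625, -90.21009063720703), (44.29132843017578, 43.367576599121094), 43.76171112060547)
```

View pics/w9.png

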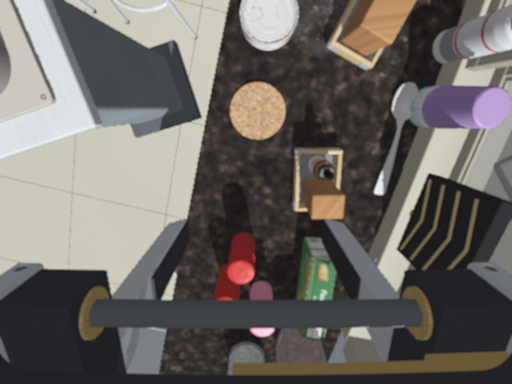

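View pics/top1.png

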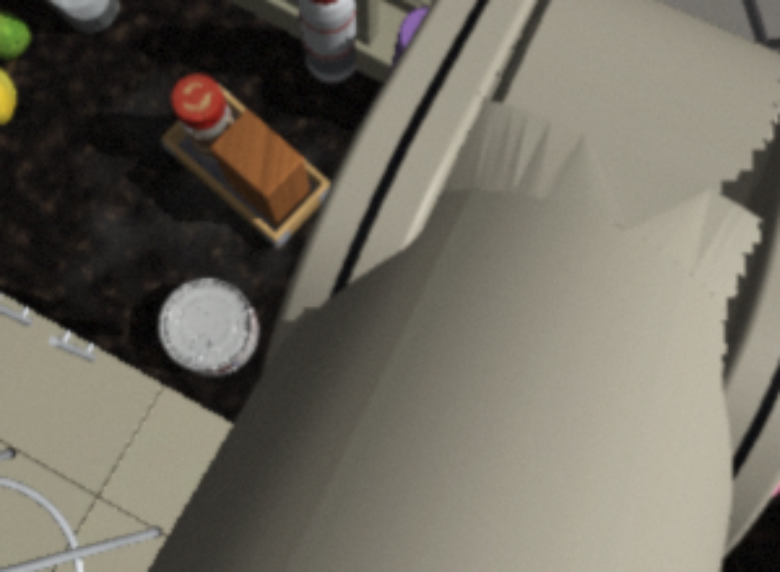

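The wrist picture shows the bottle (323,170) and small block (325,200) upright in the short box. The top picture shows the jar (198,98) and big block (262,170) upright in the long box, and the tin (208,325) has not moved. Block tops read 0.107 m, so both stand on the box floors. The robot touches nothing, so I hand the job in.

```bash
python3 -c "
from rig import ctrl
print(ctrl.sign_off())"
```

```text
the job is handed in; nothing more can be done
None
```

I swapped the jar and the bottle, stood the big block in the long box and the small block in the short box, left the tin alone, and handed the job in at about 30 s; the last pictures show all four upright on the box floors, but sign-off gave no verdict.

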